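Zero the counter and poise the rivet punch

TASK

Get ready to set the first rivet of a batch: draw the square-handled steel punch out of the tool rack, push the recessed reset button of the counter fully in with the punch's tip for a moment, then carry the punch over the row of jars and stop with its tip hovering about 5 mm above the brass rivet on the anvil, upright, centred over the rivet and never touching it. Finish while still holding the punch motionless there; do not knock or shift the other tools, the jars or anything else on the bench.

Things in the scene. Friction and masses are not known exactly. Their poses are not given: they have to be found in the camera images.
- punch: steel punch, 140 mm long, about 220 g, standing tip down in a hole of the rack: a round stem 10 mm in diameter, 55 mm long, then a square steel handle 20 x 20 mm, 55 to 140 mm above the tip. Origin at the centre of the tip's flat end; z up the tool, x and y square to the handle's faces. At the start its tip is 5 mm above the bench and the handle's shoulder rests on the rack
- rack: fixed wooden tool rack, a block 60 mm (x) by 200 mm (y) by 60 mm high, with three vertical 13 mm holes through it at y = -65, 0 and +65 mm (its own axes); origin at the centre of its underside. The handle faces of the punch are about parallel to the rack's sides. A tool must be lifted 60 mm to come clear
- awl: bystander in another hole of the rack: awl with a bulb-shaped round wooden handle, 32 mm across, 112 mm long in all; origin at its tip, which is 5 mm above the bench
- burnisher: bystander in another hole of the rack: tool with a slim round dark wooden handle, 28 mm across at its collar, 125 mm long in all; origin at its tip, which is 5 mm above the bench
- counter: fixed grey counter box, 100 mm (x) by 110 mm (y) by 45 mm high, with a dark display (34 x 75 mm, 3 mm proud) on the far (+x) half of its top and a round recess, 20 mm wide, nearer the robot: 20 mm to -x of its centre (its own axes, which turn with it). Origin at the centre of its underside
- button_top (a point): centre of the top of the white reset button, 17 mm in diameter, in the counter's recess; it lies 5 mm below the counter's top face (40 mm above the bench) and moves down with the button
- reset_button (a joint): travel of the reset button in m: 0 out, 0.005 fully in; it springs back. It starts to move at 1.8 N and takes 4.8 N to be fully in; it has no latch
- anvil: fixed dark steel anvil, 90 x 90 x 35 mm, origin at the centre of its underside. On it, 12 mm to +x and 8 mm to +y of its centre (its own axes), stands a round steel die (40 mm across, top 47 mm above the bench) with an aluminium tag (26 x 60 mm) and a brass rivet
- rivet_top (a point): centre of the top of the rivet's flat head, which is 14 mm in diameter, 60 mm above the bench
- tray: fixed shallow wooden tray, 340 mm (x) by 90 mm (y) by 25 mm high, inner floor 6 mm above the bench, standing between the rack and the anvil, with three jars in a row; origin at the centre of its underside
- jar0: bystander: amber jar, 60 mm across, 105 mm tall (top about 111 mm above the bench), loose in the tray; origin at the centre of its underside
- jar1: bystander: clear jar, 66 mm across, 115 mm tall (top about 121 mm above the bench), loose in the tray; origin at the centre of its underside
- jar2: bystander: white bottle, 56 mm across, 120 mm tall (top about 126 mm above the bench), loose in the tray; origin at the centre of its underside
- hammer: bystander: hammer lying on the bench at the right
- tape: bystander: roll of paper tape, 90 mm across, 24 mm high, at the far left; origin at the centre of its underside
- bowl: bystander: small white bowl, 90 mm across, 45 mm high, at the far right; origin at the centre of its underside
Things that resemble listed ones, but are neither listed nor needed, are in the scene too. What is shaped like the punch but blue or green is not meant.

How it is judged:
By the outcome, as a careful person would: the job done as asked, in the order asked, and still so for the second after the job is handed in, while the arm keeps its last pose, push and grip.
It also fails if it takes over 43 s, if anything falls off the work surface, if the arm or the gripper's body presses on something with over 40 N, if the wrist force passes 120 N, or if a joint passes its speed limit or range.

ROBOT

A 7-joint arm with a two-finger parallel gripper is mounted at the origin on the work surface. World frame = base frame: x ahead of the robot, y to its left, z up, the work surface at z = 0. Lengths are in m, angles in rad, forces in N, time in s.
With the tool pointing down it reaches from about 0.4 to 0.875 m from the base axis. Payload 19.3 kg.
Tool frame: the origin (TCP) lies at the very end of the fingers, on their centre line; the grasp point (between the pads) lies bot.grasp_offset behind it (bot.grasp_offset is the distance from the TCP to the grasp point, in m); z points along the fingers, y is the direction in which the jaws open and shut (so a half turn about z gives the same grasp; the last joint's range is limited). The gripper opens to 85 mm and grips with 20 to 120 N. Pads are 22 mm wide; open, the fingers measure 114 mm over their backs; the gripper's body (76 mm by 85 mm) begins 54 mm behind the grasp point. The pads swing forward as they close: fully open they stand 13 mm farther back than shut.
Start: joints at [1.059, 0.521, -0.036, 1.599, 0.021, 1.021, -0.113], TCP at [0.267, -0.565, 0.231] pointing down, gripper open.
Joint ranges: [-2.91, 2.91], [-0.3, 2.13], [-1.5, 1.42], [0.17, 2.43], [-1.26, 4.41], [0.16, 1.93], [-2.52, 2.52]. Speed limits (rad/s): [1.89, 1.89, 2.39, 2.39, 3.01, 3.01, 3.01].

INTERFACE

Orientations are given as [roll, pitch, yaw] about the fixed x, y, z axes, in that order (R = Rz(yaw) Ry(pitch) Rx(roll)).
In Python, from workcell import bot gives the robot as it stands. The module is installed in compiled form; this text tells all that it offers.
- The arm moves only by the shell command python3 -m handwheel 'ROWS' [OPENING] [FORCE]. ROWS is JSON, a list of rows, each a list of 6 numbers: the shift along the tool's x, y, z as a fraction of full scale, then the turn, a rotation vector about the tool's x, y, z as a fraction of full scale. In form: [[x, y, z, rx, ry, rz], ...]. A call has 1 to 8 rows; each row shifts and turns the commanded pose from where the row before left it, along the tool's axes as they then stand; what a row does not reach is not made up. Full scale, the value 1, is 0.025 m for a shift and 360 degrees for a turn. A row lasts 1/8 s, in which the tool goes at most 62.5 mm and 10.7 degrees, less where a joint would pass 70% of its speed; a pose out of reach is approached as far as the arm can. A call with a number of a shift or a turn outside -1 to 1 is refused whole. A call with a gripper value outside its range is refused whole. OPENING is the closure, from -1 (fully open) to 1 (shut), set as the call begins (- or left out, the last holds). The fingers move at their own pace and stop on an object; FORCE is the grip in N (left out, the last holds). Time passes only in rows, so rows that do not move let the fingers close. It gives the time, the measured TCP pose, the force and the opening at its end, in the units of the state.
- bot.observe(): the state, without advancing time (a new reading comes with each control period).
- bot.grab_frame(name): name is "scene" or "top" or "wrist"; returns a dict with "pixels" (384x512x3 uint8, blue, green, red), "vertical_fov" (degrees; the focal length in pixels is half the picture's height over the tangent of half this angle, whatever the lens; pixels are square), "cx", "cy" (the principal point, pixels), "R" (3x3) and "t" (3): a world point X has camera coordinates R X + t. Camera axes: x right, y down, z forward; pixel columns grow to the right and rows downward; lengths in m; the calibration is good to about 2 mm. The wrist camera is an equidistant fisheye: a pixel r from the principal point sees the ray r / f radians off the axis. A picture is of the moment at which its call begins. There is no depth.
- bot.job_done(): hands the job in, once; it reports no verdict.
Trained networks look in a picture, given as the dict that the camera call returned (one of the last four; its "shot" number tells which), for a name from the list of things; names that differ only in an ending like _2 or _b are one class to them, and where a whole thing is asked for, a point or a joint stands for the part that bears it (a point fixed in the world has none). Each returns a list of dicts, best first, with "score" (0 to 1); they miss things now and then, are a little off and sometimes report something else, mostly with a low value. They report only what shows in the picture. A call takes as long as a camera call. They do not tell look-alikes from the thing itself.
- bot.trace(picture, thing): "region" (384x512 bool, what is visible of it) and "point" ([column, row] in pixels, amid what is visible of it).
The state is a dict: "clock": time; "qpos": joint angles; "qd": joint speeds; "joint_efforts": joint torques, N m; "position": TCP position; "tool_rot": TCP orientation; "force": force on the tool from outside, world axes, zero at the start; "moment": the same for the moment, N m; "grip_width": finger opening in m.
Only numpy, scipy, OpenCV 4.12 (cv2) and the standard library are available. Lean on these libraries where they do the work, as an engineer would, in place of code of your own. Each camera call takes 0.05 s, during which the arm holds its last target.

## Working session

There is one attempt and no reset: what is moved stays moved. The work goes in short steps, Python scripts to look and compute and a shell command to move; the robot and the scene stay as the last step left them, time stands still between calls to the robot, and variables do not carry over. Pictures are saved under pics/ and viewed, and the job is handed in when it is done.

```bash
mkdir -p pics; cat > h.py <<'E'
import numpy as np, cv2
from workcell import bot
def save(p,name,box=None,s=1):
    im=np.array(p["pixels"])
    if box: im=im[box[1]:box[3],box[0]:box[2]]
    if s!=1: im=cv2.resize(im,None,fx=s,fy=s,interpolation=cv2.INTER_CUBIC)
    cv2.imwrite("pics/"+name+".png",im)
def f(p): return 192/np.tan(np.radians(p["vertical_fov"])/2)
def ray(p,uv,fish=False):
    R=np.array(p["R"]);t=np.array(p["t"]);F=f(p)
    d=np.array([uv[0]-p["cx"],uv[1]-p["cy"]])/F
    if fish:
        r=np.linalg.norm(d); v=np.array([*(d*(np.sin(r)/max(r,1e-9))),np.cos(r)])
    else: v=np.array([*d,1.])
    return -R.T@t, R.T@v/np.linalg.norm(v)
def atz(p,uv,z,fish=False):
    c,d=ray(p,uv,fish); return c+d*(z-c[2])/d[2]
def proj(p,X,fish=False):
    c=np.array(p["R"])@np.array(X)+np.array(p["t"]);F=f(p)
    if fish:
        n=np.linalg.norm(c[:2]);th=np.arctan2(n,c[2]);u=c[:2]/max(n,1e-9)*th
    else: u=c[:2]/c[2]
    return u*F+np.array([p["cx"],p["cy"]])
def tri(rays):
    A=np.zeros((3,3));b=np.zeros(3)
    for c,d in rays:
        P=np.eye(3)-np.outer(d,d);A+=P;b+=P@c
    return np.linalg.solve(A,b)
E
python3 - <<'E'
from h import *
print(bot.observe(), bot.grasp_offset)
for n in("scene","top","wrist"):
    p=bot.grab_frame(n); save(p,n+"0",s=1.5)
    C=-np.array(p["R"]).T@np.array(p["t"]); print(n,p["vertical_fov"],p["cx"],p["cy"],C.round(3),np.array(p["R"]).round(3).tolist())
    for k in("punch","rack","counter","button_top","rivet_top","anvil","tray","jar0","jar1","jar2","awl","burnisher"):
        try:
            r=bot.trace(p,k)
            print(k,[(round(x["score"],2),np.round(x["point"],1).tolist(),int(np.sum(x["region"]))) for x in r[:4]])
        except Exception as e: print(k,e)
E
```

```text
{'clock': 0.0, 'qpos': array([ 1.05880916,  0.5220097 , -0.03636477,  1.59998011,  0.02125   ,
        1.02108375, -0.11280788]), 'qd': array([-0.0009198 ,  0.00207162, -0.00062602, -0.00176853,  0.00240861,
       -0.00078325, -0.0005903 ]), 'joint_efforts': array([ 1.07505534e-04, -9.27126861e+01,  1.97986096e+00, -3.69940174e+01,
        1.77445990e-02,  8.09024263e-03, -7.95985511e-05]), 'position': array([ 0.26706112, -0.56471638,  0.230738  ]), 'tool_rot': array([-3.14050293e+00,  1.00798472e-04,  4.41827407e-01]), 'force': array([-0.29421754,  0.57332819, -0.39075399]), 'moment': array([-0.02581068,  0.0209904 ,  0.01123097]), 'grip_width': 0.08536492184277468} 0.0187
scene 53.80633280685829 260.08925617341816 192.02848379369618 [1.118 0.894 0.861] [[-0.86, 0.51, -0.0], [0.307, 0.518, -0.798], [-0.406, -0.687, -0.603]]
punch [(0.78, [345.6, 259.3], 203), (0.67, [267.9, 262.0], 228), (0.52, [296.3, 232.9], 212), (0.51, [293.8, 197.5], 176)]
rack [(0.56, [292.0, 251.3], 1547)]
counter [(0.94, [335.2, 232.6], 1043), (0.43, [261.1, 194.6], 439)]
button_top []
rivet_top [(0.72, [26
[... 976 characters left out ...]
4.7, 236.6], 632)]
tray [(0.8, [249.0, 207.1], 1358)]
jar0 [(0.7, [249.8, 164.3], 392), (0.6, [249.1, 191.7], 242), (0.54, [252.1, 221.2], 275)]
jar1 [(0.7, [249.8, 164.3], 392), (0.6, [249.1, 191.7], 242), (0.54, [252.1, 221.2], 275)]
jar2 [(0.7, [249.8, 164.3], 392), (0.6, [249.1, 191.7], 242), (0.54, [252.1, 221.2], 275)]
awl [(0.56, [160.0, 190.4], 56)]
burnisher [(0.61, [197.2, 176.9], 58)]
wrist 65.70646984690485 260.61542904552107 189.25193255385327 [ 0.334 -0.533  0.374] [[0.428, -0.904, -0.0], [-0.863, -0.409, 0.295], [-0.266, -0.126, -0.956]]
punch []
rack []
counter []
button_top []
rivet_top []
anvil []
tray [(0.3, [227.9, 62.9], 2871)]
jar0 []
jar1 []
jar2 []
awl []
burnisher []
```

View pics/scene0.png

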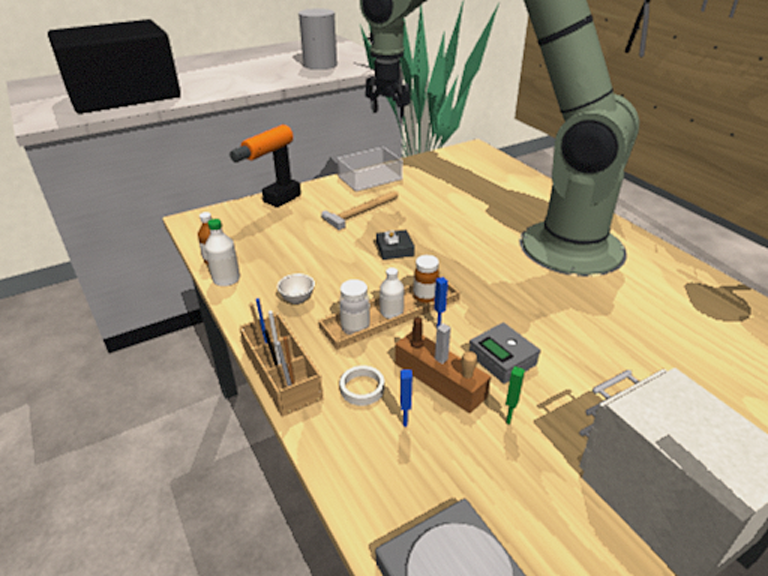

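View pics/top0.png

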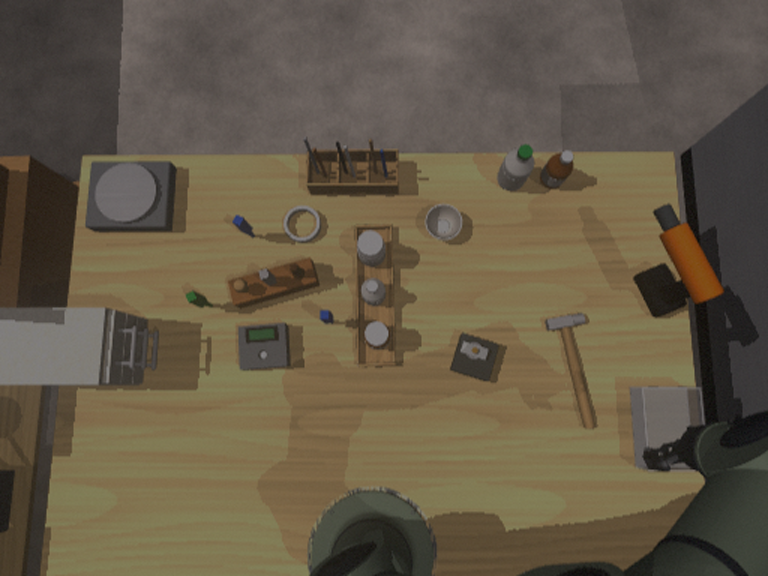

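View pics/wrist0.png

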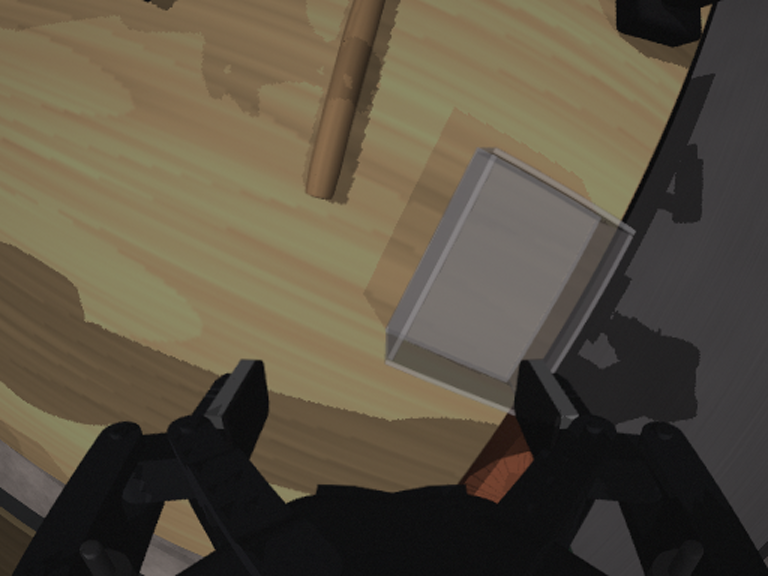

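```bash
python3 - <<'E'
from h import *
p=bot.grab_frame("top"); save(p,"top1",(140,140,280,260),5.6)
q=bot.grab_frame("scene"); save(q,"scene1",(230,150,370,290),4.2)
save(p,"top2",(280,200,350,260),8)
for k in("punch","burnisher"):
  for z in(q,p):
    for x in bot.trace(z,k)[:4]: print(k,x["score"],x["point"])
for uv,z in(((177,182),.145),((177,178),.145)): print(atz(p,uv,z))
E
```

```text
punch 0.57 [292.3, 196.1]
punch 0.54 [343.7, 256.7]
punch 0.51 [268.2, 258.7]
punch 0.45 [296.4, 231.5]
punch 0.6 [129.3, 198.2]
punch 0.46 [176.8, 184.2]
punch 0.21 [316.0, 238.4]
burnisher 0.69 [279.6, 222.4]
burnisher 0.56 [197.1, 178.2]
[0.60955356 0.23003952 0.145     ]
[0.622931   0.23057773 0.145     ]
```

View pics/top1.png

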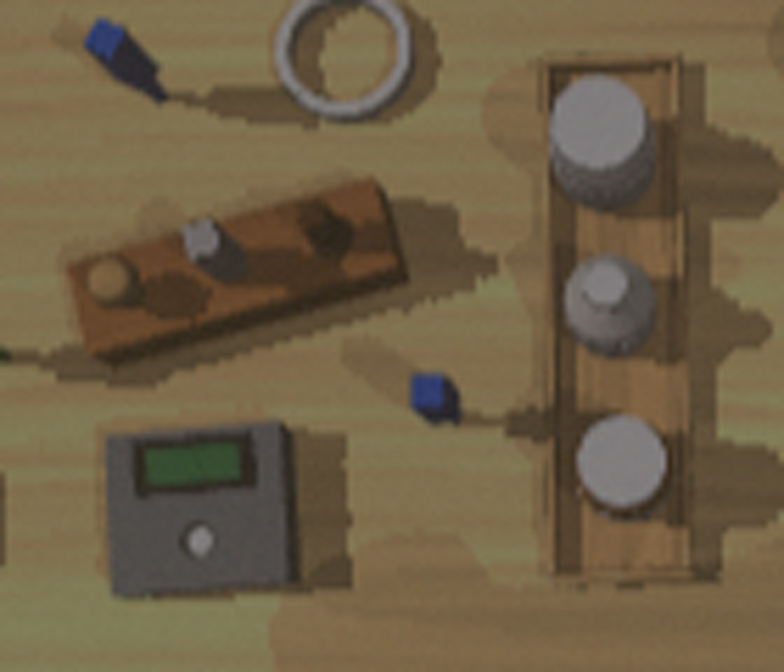

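View pics/scene1.png

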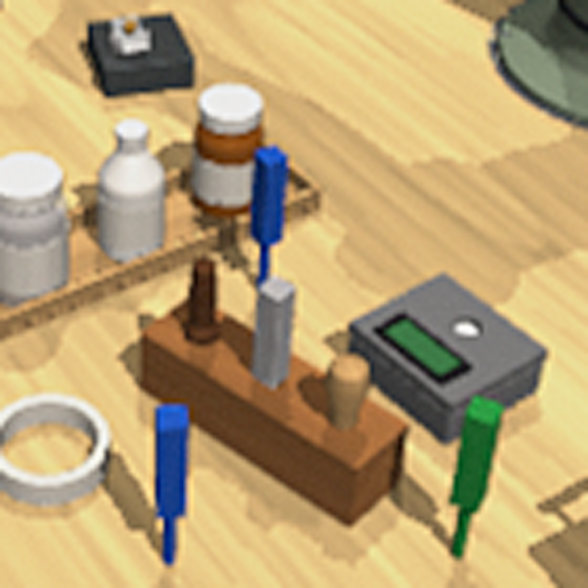

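View pics/top2.png

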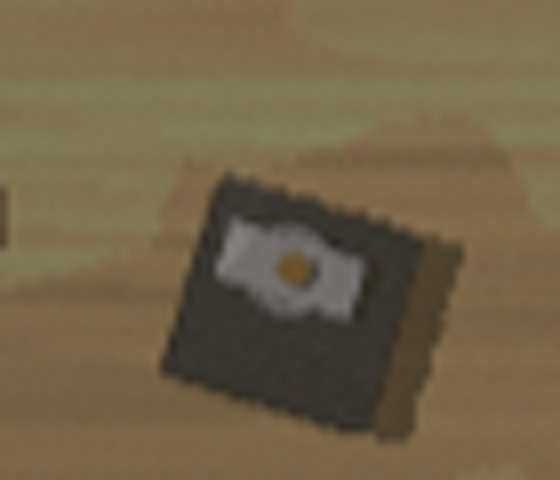

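```bash
python3 - <<'E'
from h import *
p=bot.grab_frame("top"); q=bot.grab_frame("scene")
T=lambda a,b:(140+a/5.6-.4,140+b/5.6-.4)
S=lambda a,b:(230+a/4.2-.4,150+b/4.2-.4)
for n,a,b,z in(("punch",T(203,235),S(277,288),.145),("button",T(200,541),S(467,327),.04),("rivet",(280+293/8-.4,200+268/8-.4),S(131,28),.06),("blue",T(430,390),S(270,153),.145),
 ("jar2",T(607,285),S(131,130),.126),("jarclear",T(597,122),S(27,178),.121),("amber",T(622,460),S(231,103),.111)):
    print(n,tri([ray(p,a),ray(q,b)]).round(4),atz(p,a,z).round(4),atz(q,b,z).round(4))
r=[atz(p,T(*c),.06)[:2] for c in((68,262),(378,180),(405,275),(100,352))]
r=np.array(r);print(r.round(3),np.degrees(np.arctan2(*(r[0]-r[1])[::-1])),np.degrees(np.arctan2(*(r[3]-r[2])[::-1])))
r=np.array([atz(p,T(*c),.045)[:2] for c in((107,432),(280,421),(300,580),(113,595))]);print(r.round(3))
r=np.array([atz(p,(280+a/8,200+b/8),.035)[:2] for a,b in((225,178),(420,236),(375,432),(165,370))]);print(r.round(3))
r=np.array([atz(p,T(*c),.025)[:2] for c in((548,60),(682,60),(690,575),(550,575))]);print(r.round(3))
E
```

```text
punch [0.6107 0.2349 0.143 ] [0.611  0.2339 0.145 ] [0.6115 0.2372 0.145 ]
button [0.4389 0.2524 0.0405] [0.4389 0.2525 0.04  ] [0.4385 0.252  0.04  ]
rivet [ 0.4494 -0.2322  0.0533] [ 0.4495 -0.2316  0.06  ] [ 0.4546 -0.2224  0.06  ]
blue [0.5209 0.0993 0.139 ] [0.5199 0.0988 0.145 ] [0.5262 0.1057 0.145 ]
jar2 [ 0.5854 -0.002   0.1223] [ 0.5846 -0.002   0.126 ] [0.5882 0.0024 0.126 ]
jarclear [0.6849 0.0055 0.1173] [0.6846 0.0049 0.121 ] [0.6865 0.0105 0.121 ]
amber [ 0.4831 -0.0107  0.1078] [ 0.4829 -0.0109  0.111 ] [ 0.4857 -0.0067  0.111 ]
[[0.611 0.338]
 [0.663 0.145]
 [0.602 0.127]
 [0.554 0.315]] 105.13217393072374 104.40657951713224
[[0.506 0.312]
 [0.513 0.204]
 [0.415 0.189]
 [0.406 0.304]]
[[ 0.489 -0.208]
 [ 0.464 -0.291]
 [ 0.38  -0.27 ]
 [ 0.406 -0.18 ]]
[[ 0.751  0.042]
 [ 0.75  -0.045]
 [ 0.42  -0.051]
 [ 0.419  0.036]]
```

```bash
python3 -m handwheel '[[0,0,0,0,0,-0.0278],[0,0,0,0,0,-0.0278],[0,0,0,0,0,-0.0278],[0,0,0,0,0,-0.0278],[0,0,0,0,0,-0.0278],[0,0,0,0,0,-0.0278],[0,0,0,0,0,-0.0278],[0,0,0,0,0,-0.0268]]' -1 20
```

```text
clock: 3.35
position: [0.2671, -0.565, 0.2313]
tool_rot: [-3.142, 0.0, 1.838]
force: [0.7, 0.0, -0.1]
grip_width: 0.0856
```

```bash
python3 -m handwheel '[[0.97,0.77,0,0,0,0],[0.97,0.77,0,0,0,0],[0.97,0.77,0,0,0,0],[0.97,0.77,0,0,0,0],[0.97,0.77,0,0,0,0],[0.97,0.77,0,0,0,0],[0.97,0.77,0,0,0,0],[0.97,0.77,0,0,0,0]]'
python3 -m handwheel '[[0.97,0.77,0,0,0,0],[0.97,0.77,0,0,0,0],[0.97,0.77,0,0,0,0],[0.97,0.77,0,0,0,0],[0.97,0.77,0,0,0,0],[0.97,0.77,0,0,0,0],[0.97,0.77,0,0,0,0],[0.97,0.77,0,0,0,0]]'
```

```text
clock: 4.35
position: [0.366, -0.3369, 0.2314]
tool_rot: [3.141, 0.0, 1.833]
force: [0.5, -0.7, -0.6]
grip_width: 0.0855
clock: 5.35
position: [0.4645, -0.1096, 0.2314]
tool_rot: [3.141, 0.0, 1.833]
force: [0.3, -0.0, -0.5]
grip_width: 0.0856
```

```bash
python3 -m handwheel '[[0.97,0.76,0,0,0,0],[0.97,0.76,0,0,0,0],[0.97,0.76,0,0,0,0],[0.97,0.76,0,0,0,0],[0.97,0.76,0,0,0,0],[0.97,0.76,0,0,0,0],[0.97,0.76,0,0,0,0],[0.97,0.76,0,0,0,0]]'
python3 -m handwheel '[[0.97,0.76,0,0,0,0],[0.4,0.76,0,0,0,0],[0.2,0.76,0,0,0,0],[0,0.76,0,0,0,0],[0,0,0,0,0,0]]'
python3 - <<'E'
from h import *
w=bot.grab_frame("wrist"); save(w,"wrist1",s=1.5)
print(-np.array(w["R"]).T@np.array(w["t"]))
for x in bot.trace(w,"punch"): print(x["score"],x["point"],x["region"].sum())
print(proj(w,[.6107,.2339,.145],True))
E
```

```text
clock: 6.35
position: [0.5611, 0.1172, 0.2313]
tool_rot: [3.141, 0.0, 1.833]
force: [0.5, -0.2, 0.0]
grip_width: 0.0854
clock: 6.98
position: [0.6245, 0.1742, 0.2308]
tool_rot: [-3.141, -0.0, 1.833]
force: [-0.8, -0.5, 0.6]
grip_width: 0.0854
[0.60376934 0.24713172 0.3731567 ]
0.97 [264.1, 116.4] 713
0.96 [146.2, 222.0] 1351
0.8 [405.2, 90.9] 1452
[264.83425255 119.2712514 ]
```

View pics/wrist1.png

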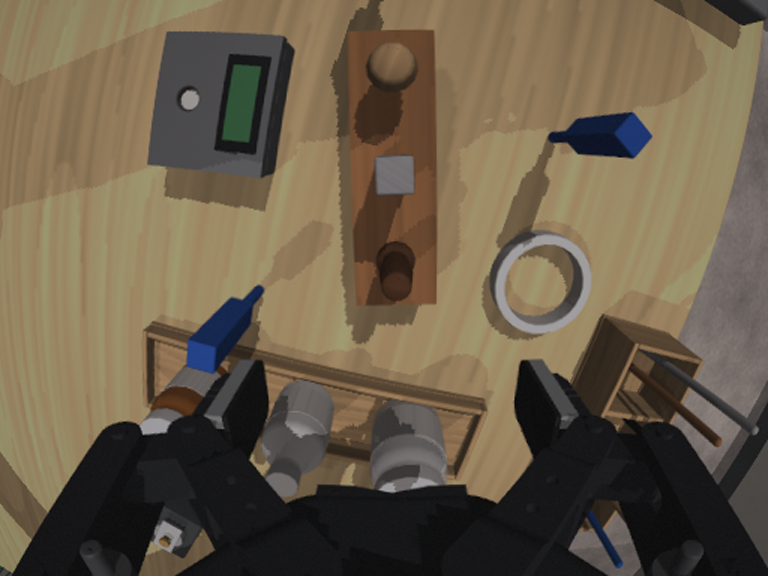

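```bash
python3 - <<'E'
from h import *
w=bot.grab_frame("wrist"); save(w,"wrist2",(90,20,310,220),3.6);save(w,"wrist3",(90,330,140,380),8)
print(bot.observe()["position"])
u=(263.0,116.4)
r=[x for x in bot.trace(w,"punch") if abs(x["point"][0]-264)<15]
if r:
  m=r[0]["region"].astype(np.uint8); print(r[0]["point"], cv2.minAreaRect(np.argwhere(m)[:,::-1].astype(np.float32)))
print(atz(w,u,.145,True))
print(atz(w,(125.3,65.5),.04,True), atz(w,(110,360),.06,True))
for x in bot.trace(w,"button_top"): print(x["score"],x["point"])
E
```

```text
[0.62344991 0.17368239 0.23125591]
[266.0, 116.9] ((264.0, 116.0), (28.0, 26.0), 90.0)
[0.6078357  0.23525365 0.145     ]
[0.43641947 0.25304098 0.04      ] [ 0.45162266 -0.22397851  0.06      ]
```

View pics/wrist2.png

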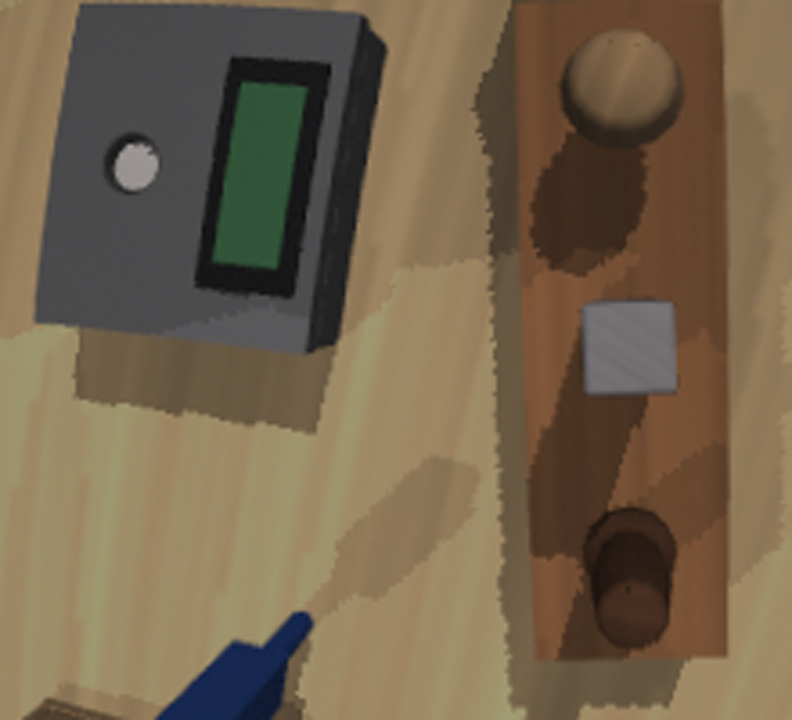

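View pics/wrist3.png

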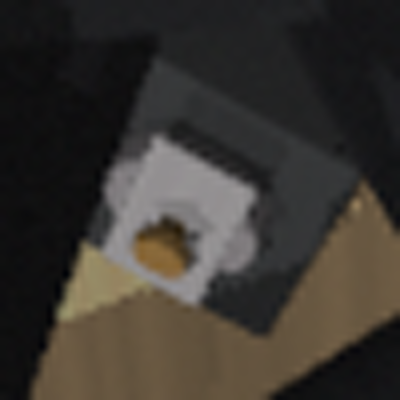

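```bash
python3 - <<'E'
from h import *
w=bot.grab_frame("wrist")
W=lambda a,b:(90+a/3.6-.36,20+b/3.6-.36)
c=np.array([atz(w,W(*x),.145,True)[:2] for x in((583,303),(675,300),(678,394),(585,395))]);print(c.round(4),c.mean(0))
for a,b in((0,1),(3,2),(3,0),(2,1)):
  d=c[b]-c[a];print(np.linalg.norm(d),np.degrees(np.arctan2(d[1],d[0])))
r=np.array([atz(w,W(*x),.06,True)[:2] for x in((515,5),(535,660),(727,657),(722,5))]);
for a,b in((1,0),(2,3),(1,2)):
  d=r[b]-r[a];print("rack",np.linalg.norm(d),np.degrees(np.arctan2(d[1],d[0])))
bt=atz(w,W(136,167),.04,True);print("button",bt)
rc=atz(w,W(132,163),.045,True);print("recess",rc)
k=np.array([atz(w,W(*x),.045,True)[:2] for x in((80,3),(363,14),(308,353),(36,322))]);
print(k.round(4),k.mean(0))
for a,b in((0,1),(1,2),(2,3),(3,0)): d=k[b]-k[a];print(np.linalg.norm(d),np.degrees(np.arctan2(d[1],d[0])))
print("rivet",atz(w,(90+162/8,330+252/8),.06,True))
print(bot.observe()["position"],bot.observe()["tool_rot"])
E
```

```text
[[0.5971 0.2422]
 [0.6156 0.2479]
 [0.6216 0.2286]
 [0.6025 0.2232]] [0.60920706 0.23550634]
0.019419238179104806 17.097905621256295
0.019855822154417807 15.802048584225348
0.019747129098987258 106.06864298116461
0.020193129209487265 107.3157808327946
rack 0.19917990328754198 106.18543386721497
rack 0.1982975277006286 106.24089722845201
rack 0.05995948248416153 15.981473886318502
button [0.43945961 0.25268725 0.04      ]
recess [0.44010598 0.25367916 0.045     ]
[[0.4049 0.3049]
 [0.5047 0.3136]
 [0.5145 0.2051]
 [0.4154 0.1959]] [0.45986651 0.25487418]
0.10022361324001614 4.982099637024346
0.10894993185088771 -84.82662535762809
0.09957972122013484 -174.73100670394854
0.10945259167077932 95.5102186897357
rivet [ 0.45179256 -0.22926944  0.06      ]
[0.62369795 0.1736687  0.23153138] [3.14141587e+00 2.05224388e-04 1.83274854e+00]
```

```bash
python3 -m handwheel '[[0.85,0.04,0,0,0,-0.0033],[0.85,0.04,0,0,0,0],[0.82,0.04,0,0,0,0],[0,0,0,0,0,0],[0,0,0,0,0,0]]'
python3 - <<'E'
from h import *
w=bot.grab_frame("wrist"); save(w,"wrist4",(150,150,370,310),3.6)
o=bot.observe();print(o["position"],o["tool_rot"])
print([proj(w,[.6092+a,.2353+b,.145],True).round(1).tolist() for a,b in((0,0),)])
E
```

```text
clock: 7.9
position: [0.6097, 0.2352, 0.2312]
tool_rot: [-3.141, 0.0, 1.854]
force: [0.3, 0.2, 0.5]
grip_width: 0.0854
[0.60987225 0.23484822 0.23120939] [-3.14148545e+00  5.12721647e-04  1.85302386e+00]
[[261.2, 195.3]]
```

View pics/wrist4.png

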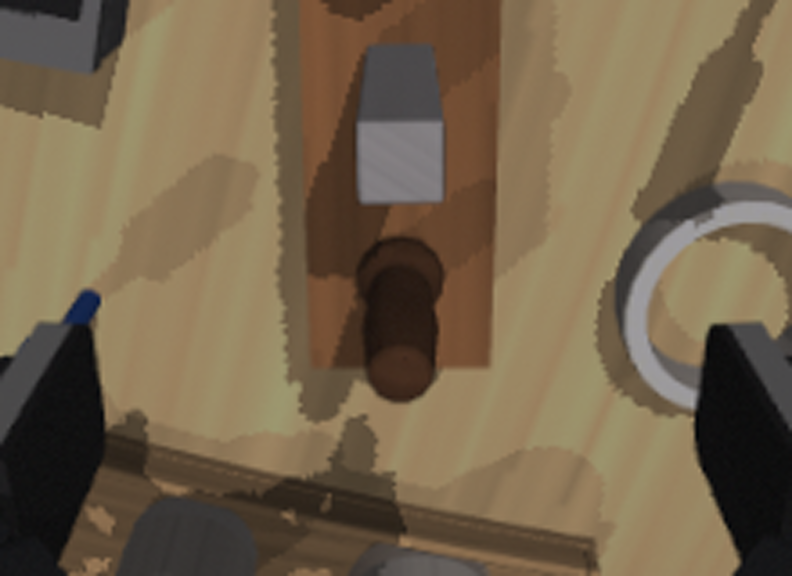

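```bash
python3 -m handwheel '[[0,0,0.95,0,0,0],[0,0,0.95,0,0,0],[0,0,0.95,0,0,0],[0,0,0.95,0,0,0],[0,0,0.95,0,0,0],[0,0,0.57,0,0,0],[0,0,0,0,0,0]]'
python3 -m handwheel '[[0,0,0,0,0,0],[0,0,0,0,0,0],[0,0,0,0,0,0],[0,0,0,0,0,0],[0,0,0,0,0,0],[0,0,0,0,0,0]]' 1 70
```

```text
clock: 8.82
position: [0.6095, 0.2348, 0.0977]
tool_rot: [-3.14, 0.0, 1.853]
force: [-0.1, -0.3, 0.3]
grip_width: 0.0855
clock: 9.57
position: [0.6099, 0.2354, 0.0988]
tool_rot: [3.141, -0.0, 1.853]
force: [-1.2, -1.3, 5.1]
grip_width: 0.0194
```

```bash
python3 -m handwheel '[[0,0,-0.2,0,0,0],[0,0,-0.4,0,0,0],[0,0,-0.6,0,0,0],[0,0,-0.6,0,0,0],[0,0,-0.6,0,0,0],[0,0,-0.6,0,0,0],[0,0,-0.4,0,0,0],[0,0,0,0,0,0]]'
python3 - <<'E'
from h import *
w=bot.grab_frame("wrist"); save(w,"wrist5",s=1.5)
q=bot.grab_frame("scene"); save(q,"scene5",(230,130,370,270),4.2)
o=bot.observe();print(o["position"],o["tool_rot"],o["force"],o["grip_width"])
E
```

```text
clock: 10.58
position: [0.6099, 0.2355, 0.1841]
tool_rot: [3.141, -0.0, 1.854]
force: [0.1, 0.7, -3.6]
grip_width: 0.0192
[0.60950422 0.23520947 0.1829302 ] [-3.14107681e+00  1.05130778e-04  1.85359655e+00] [-0.19775003 -0.03339225 -2.75399628] 0.018962369970407598
```

View pics/wrist5.png

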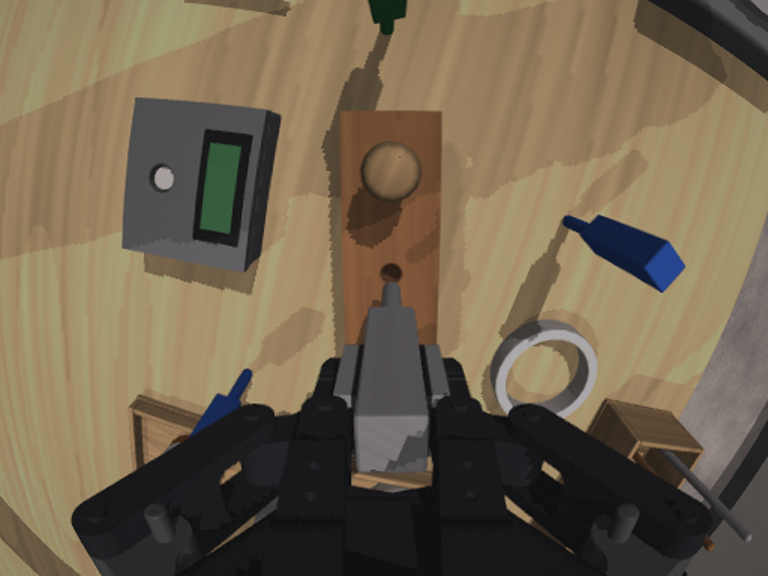

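View pics/scene5.png

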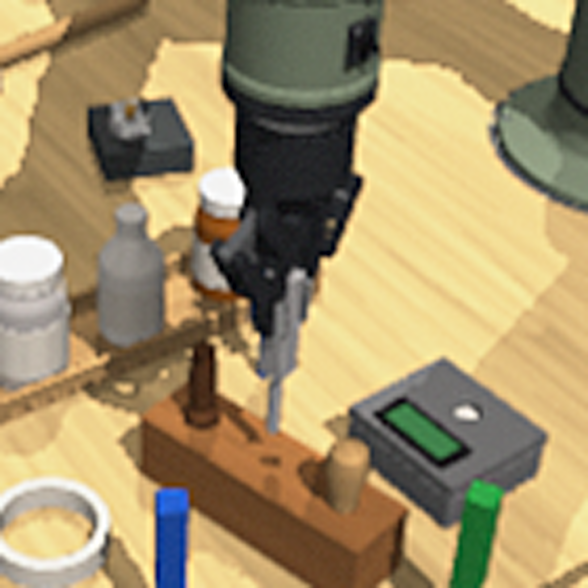

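```bash
python3 -m handwheel '[[0.2,-0.5,0,0,0,0],[0.4,-1,0,0,0,0],[0.4,-1,0,0,0,0],[0.4,-1,0,0,0,0],[0.4,-1,0,0,0,0],[0.4,-0.94,0,0,0,0],[0.37,-0.9,0,0,0,0],[0,0,0,0,0,0]]'
python3 -m handwheel '[[0,0,0.6,0,0,0],[0,0,0.6,0,0,0],[0,0,0,0,0,0],[0,0,0,0,0,0]]'
python3 - <<'E'
from h import *
w=bot.grab_frame("wrist"); save(w,"wrist6",(180,110,340,230),5)
q=bot.grab_frame("scene"); save(q,"scene6",(290,180,390,270),6)
o=bot.observe();P=o["position"];print(P,o["tool_rot"],o["force"],o["grip_width"])
for z in (.0938,.0938-.055): print(proj(w,P-[0,0,z],True),proj(q,P-[0,0,z]))
print("btn",proj(w,[.4397,.2529,.04],True),proj(q,[.4397,.2529,.04]))
E
```

```text
clock: 11.68
position: [0.4374, 0.253, 0.1833]
tool_rot: [-3.141, 0.0, 1.856]
force: [0.7, 0.4, -1.9]
grip_width: 0.0194
clock: 12.18
position: [0.4396, 0.2529, 0.1531]
tool_rot: [-3.141, -0.0, 1.854]
force: [-0.6, 1.0, -3.2]
grip_width: 0.0192
[0.43976434 0.25295323 0.15353356] [ 3.14119301e+00 -2.12591105e-04  1.85347742e+00] [-0.13658367 -0.02396356 -1.87019335] 0.01915684175924831
[262.00493655 192.84580734] [341.46282125 223.14654657]
[262.36976895 218.44608749] [343.76911565 209.78544262]
btn [261.82208349 186.13321447] [340.67078139 227.74536959]
```

View pics/wrist6.png

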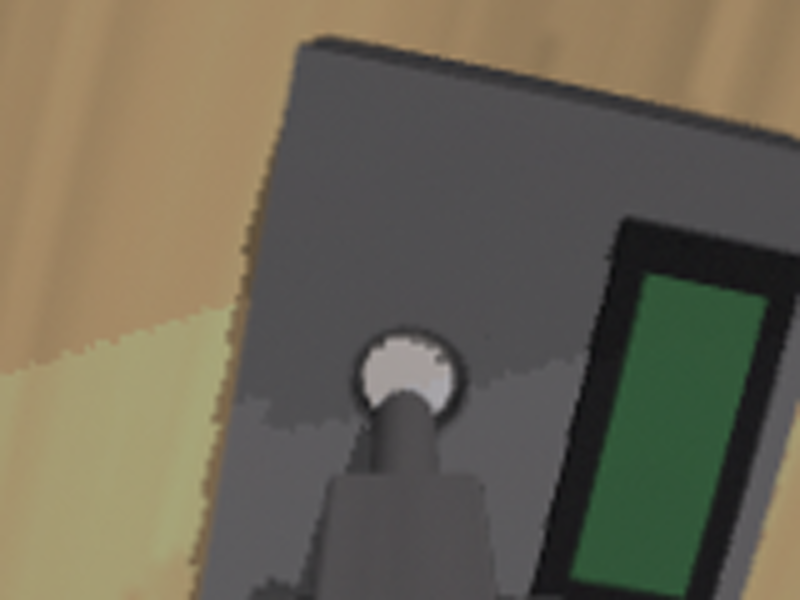

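View pics/scene6.png

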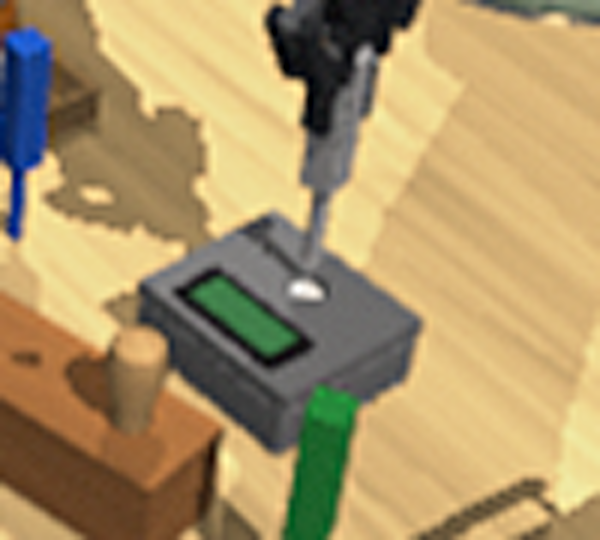

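```bash
python3 -m handwheel '[[0,0,0.4,0,0,0],[0,0,0.3,0,0,0],[0,0,0.12,0,0,0],[0,0,0.06,0,0,0],[0,0,0,0,0,0]]'
python3 -m handwheel '[[0,0,0.05,0,0,0],[0,0,0.04,0,0,0],[0,0,0,0,0,0]]'
```

```text
clock: 12.9
position: [0.4394, 0.2528, 0.1313]
tool_rot: [-3.141, 0.0, 1.854]
force: [-1.6, -1.1, 0.7]
grip_width: 0.0193
clock: 13.28
position: [0.4395, 0.2528, 0.1291]
tool_rot: [-3.142, -0.0, 1.854]
force: [-3.4, -1.8, 2.3]
grip_width: 0.0193
```

```bash
python3 -m handwheel '[[0,0,0.04,0,0,0],[0,0,0.04,0,0,0],[0,0,0,0,0,0]]'
python3 - <<'E'
from h import *
w=bot.grab_frame("wrist"); save(w,"wrist7",(180,110,340,230),5)
for i in range(2):
  o=bot.observe();print(o["position"],o["force"],o["moment"])
E
```

```text
clock: 13.65
position: [0.4398, 0.2532, 0.1282]
tool_rot: [3.14, 0.0, 1.854]
force: [-6.2, -4.3, 27.4]
grip_width: 0.019
[0.43982263 0.25318065 0.12816845] [-6.70567358 -3.99987882 27.49544053] [-1.31128467  2.25015739  0.01661734]
[0.43982263 0.25318065 0.12816845] [-6.70567358 -3.99987882 27.49544053] [-1.31128467  2.25015739  0.01661734]
```

View pics/wrist7.png

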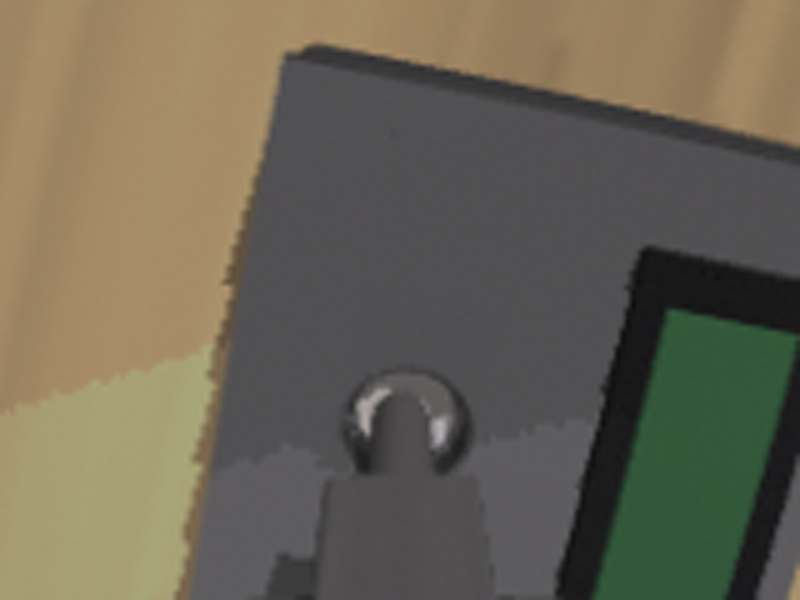

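```bash
python3 -m handwheel '[[0,0,-0.2,0,0,0],[0,0,-0.5,0,0,0],[0,0,-0.9,0,0,0],[0,0,-1,0,0,0],[0,0,-1,0,0,0],[0,0,-1,0,0,0],[0,0,-0.9,0,0,0]]'
python3 - <<'E'
from h import *
w=bot.grab_frame("wrist"); save(w,"wrist8",(180,110,340,230),5)
o=bot.observe();P=o["position"];print(P,o["tool_rot"],o["force"],o["grip_width"])
for z in (.0938,.0938-.055): print(proj(w,P-[0,0,z],True))
E
```

```text
clock: 14.58
position: [0.4395, 0.2529, 0.266]
tool_rot: [3.141, -0.0, 1.854]
force: [-0.4, -0.1, -3.0]
grip_width: 0.019
[0.44023817 0.25355195 0.2684344 ] [ 3.13809462e+00 -9.07029147e-04  1.85378798e+00] [1.11548876 0.28910039 1.94688332] 0.019426059083257743
[262.77572341 193.06774881]
[263.43469321 218.99423294]
```

View pics/wrist8.png

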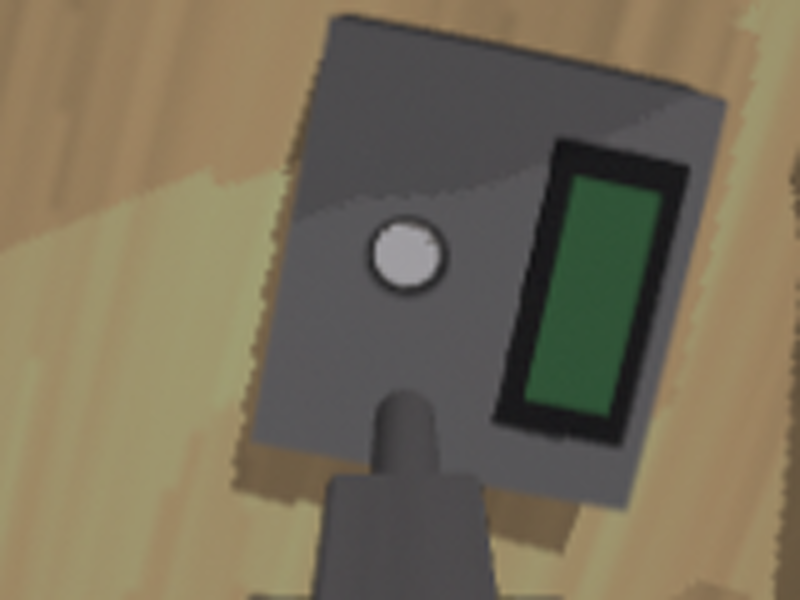

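```bash
python3 -m handwheel '[[-0.5,-0.13,0,0,0,0],[-1,-0.27,0,0,0,0],[-1,-0.27,0,0,0,0],[-1,-0.27,0,0,0,0],[-1,-0.27,0,0,0,0],[-1,-0.27,0,0,0,0],[-1,-0.27,0,0,0,0],[-1,-0.27,0,0,0,0]]'
python3 -m handwheel '[[-1,-0.27,0,0,0,0],[-1,-0.27,0,0,0,0],[-1,-0.27,0,0,0,0],[-1,-0.27,0,0,0,0],[-1,-0.27,0,0,0,0],[-1,-0.27,0,0,0,0],[-1,-0.27,0,0,0,0],[-1,-0.27,0,0,0,0]]'
python3 -m handwheel '[[-1,-0.27,0,0,0,0],[-0.9,-0.27,0,0,0,0],[-0.7,-0.2,0,0,0,0],[-0.4,-0.1,0,0,0,0],[0,0,0,0,0,0],[0,0,0,0,0,0]]'
python3 - <<'E'
from h import *
w=bot.grab_frame("wrist"); save(w,"wrist9",(180,110,340,230),5)
p=bot.grab_frame("top"); save(p,"top9",(270,190,370,270),8)
q=bot.grab_frame("scene"); save(q,"scene9",(210,80,330,220),4.2)
o=bot.observe();P=o["position"];print(P,o["tool_rot"],o["force"],o["grip_width"])
for z in (.0938,.0938-.055): print(proj(w,P-[0,0,z],True))
print(proj(w,[.4495,-.2310,.06],True))
E
```

```text
clock: 15.62
position: [0.4427, 0.0569, 0.2637]
tool_rot: [-3.14, -0.0, 1.853]
force: [-0.1, 0.2, -2.0]
grip_width: 0.0193
clock: 16.62
position: [0.4462, -0.1499, 0.2636]
tool_rot: [-3.14, -0.001, 1.853]
force: [-0.1, 1.3, -3.0]
grip_width: 0.0191
clock: 17.38
position: [0.4482, -0.2256, 0.2645]
tool_rot: [3.142, -0.0, 1.854]
force: [-0.5, -0.4, -2.5]
grip_width: 0.019
[ 0.44822808 -0.22577068  0.26461907] [3.14145935e+00 5.77208452e-06 1.85447340e+00] [ 0.35437661  0.1484521  -3.2014106 ] 0.019223494698804255
[261.72446677 192.97956719]
[262.05769853 218.55800155]
[261.13727993 168.85396266]
```

View pics/wrist9.png

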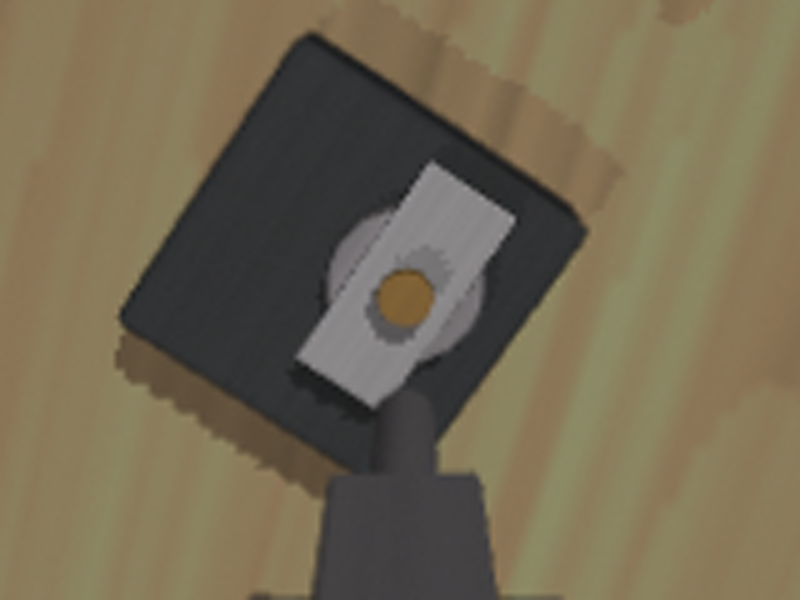

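View pics/scene9.png

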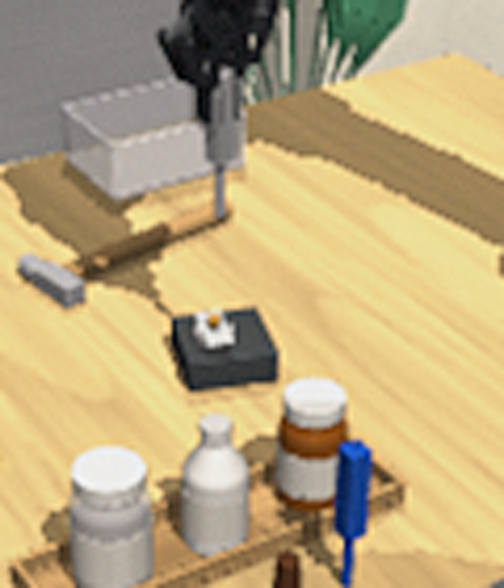

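```bash
cat > rel.py <<'E'
from h import *
def rel(w,tipedge,riv,off=.0935):
    o=bot.observe();P=o["position"];yaw=o["tool_rot"][2]
    tx=np.array([np.cos(yaw),np.sin(yaw)]);ty=np.array([np.sin(yaw),-np.cos(yaw)])
    e=atz(w,tipedge,P[2]-off,True)[:2]; tip=e-.005*tx
    r=atz(w,riv,.06,True)[:2]
    print("P",P,"tip",tip,"tip-P in tool",(tip-P[:2])@tx,(tip-P[:2])@ty,"rivet",r)
    d=r-tip; print("d tool mm",1e3*d@tx,1e3*d@ty)
E
python3 - <<'E'
from rel import *
w=bot.grab_frame("wrist")
C=lambda a,b:(180+a/5-.4,110+b/5-.4)
rel(w,C(405.5,388),C(405.5,298))
E
```

```text
P [ 0.44817602 -0.22588739  0.26461023] tip [ 0.44743121 -0.22613488] tip-P in tool -2.924568812912536e-05 -0.0007843111847843719 rivet [ 0.44919495 -0.23181962]
d tool mm -5.951173776946597 0.10304026975814518
```

View pics/top9.png

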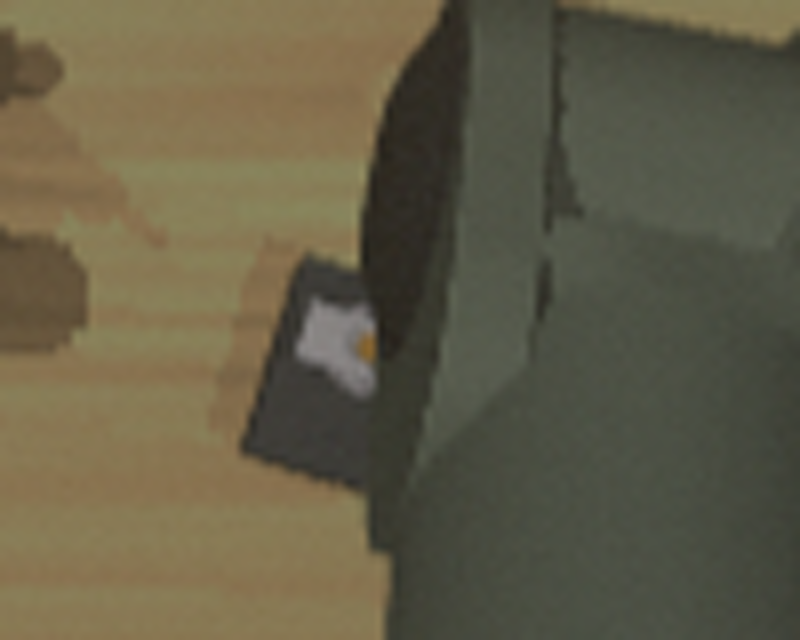

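```bash
python3 -m handwheel '[[-0.12,0,0.4,0,0,0],[-0.12,0,0.8,0,0,0],[0,0,0.8,0,0,0],[0,0,0.8,0,0,0],[0,0,0.5,0,0,0],[0,0,0.2,0,0,0],[0,0,0,0,0,0],[0,0,0,0,0,0]]'
python3 - <<'E'
from rel import *
w=bot.grab_frame("wrist"); save(w,"wrist10",(220,150,300,210),10)
q=bot.grab_frame("scene"); save(q,"scene10",(230,120,300,190),8)
o=bot.observe();P=o["position"];print(P,o["tool_rot"],o["force"],o["grip_width"])
print(proj(q,P-[0,0,.0935]),proj(q,[.4492,-.2318,.06]))
E
```

```text
clock: 18.58
position: [0.4501, -0.2322, 0.1776]
tool_rot: [3.141, 0.001, 1.854]
force: [-0.7, -0.6, -1.3]
grip_width: 0.0195
[ 0.44997035 -0.23222498  0.1775176 ] [3.14105695e+00 5.72494243e-04 1.85351621e+00] [ 1.0050748   0.53182639 -2.9291845 ] 0.018992864898774747
[260.53014325 149.71510574] [260.7465036  154.85941132]
```

View pics/wrist10.png

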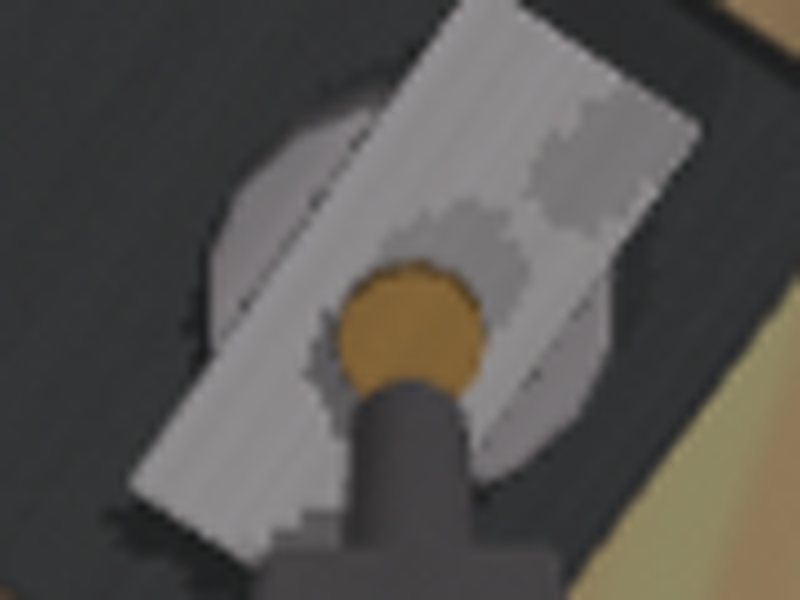

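View pics/scene10.png

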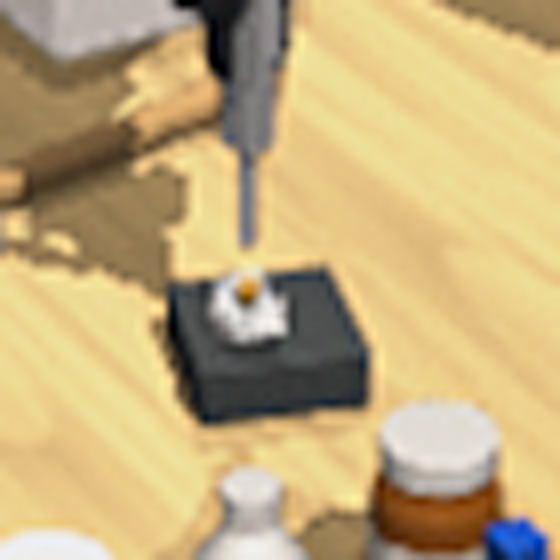

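```bash
python3 - <<'E'
from rel import *
w=bot.grab_frame("wrist")
C=lambda a,b:(220+a/10-.45,150+b/10-.45)
rel(w,C(410,379),C(412,335))
E
```

```text
P [ 0.44993121 -0.23221808  0.17744029] tip [ 0.44921956 -0.23290801] tip-P in tool -0.000463982939897036 -0.0008758843458763326 rivet [ 0.44887713 -0.23099968]
d tool mm 1.928086843463909 0.20357685629200556
```

```bash
python3 -m handwheel '[[0.03,0.01,0.3,0,0,0],[0.03,0,0.2,0,0,0],[0,0,0.16,0,0,0],[0,0,0,0,0,0],[0,0,0,0,0,0]]'
python3 - <<'E'
from rel import *
w=bot.grab_frame("wrist"); save(w,"wrist11",(220,150,300,210),10)
q=bot.grab_frame("scene"); save(q,"scene11",(230,120,300,190),8)
o=bot.observe();P=o["position"];print(P,o["tool_rot"],o["force"],o["grip_width"])
print(proj(q,P-[0,0,.0935]),proj(q,[.449,-.2314,.06]))
E
```

```text
clock: 19.35
position: [0.4496, -0.2306, 0.1606]
tool_rot: [3.142, 0.0, 1.854]
force: [0.1, -0.1, -3.0]
grip_width: 0.0191
[ 0.44968366 -0.23062297  0.16068258] [3.14138967e+00 1.32562931e-04 1.85356804e+00] [-0.53705859  0.76150368 -2.12285818] 0.0193067434803815
[260.79363807 153.4932928 ] [260.83971331 154.8908467 ]
```

View pics/wrist11.png

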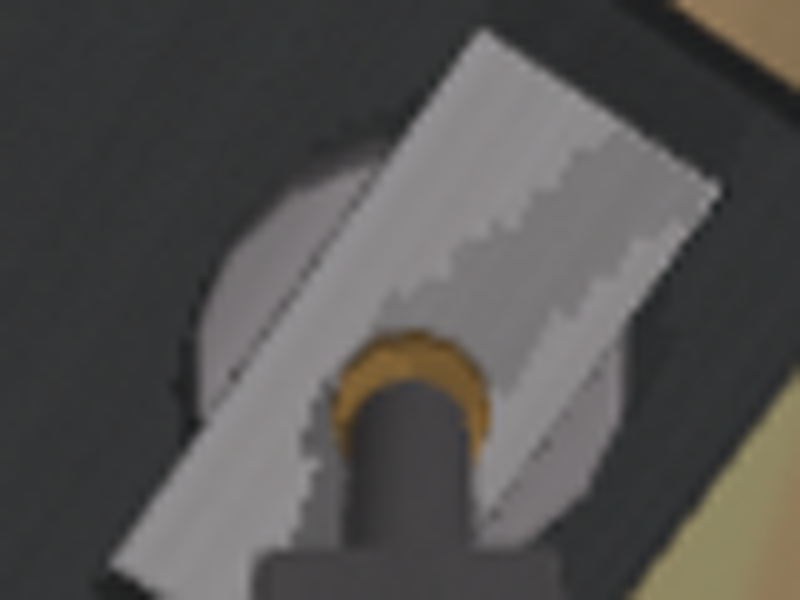

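View pics/scene11.png

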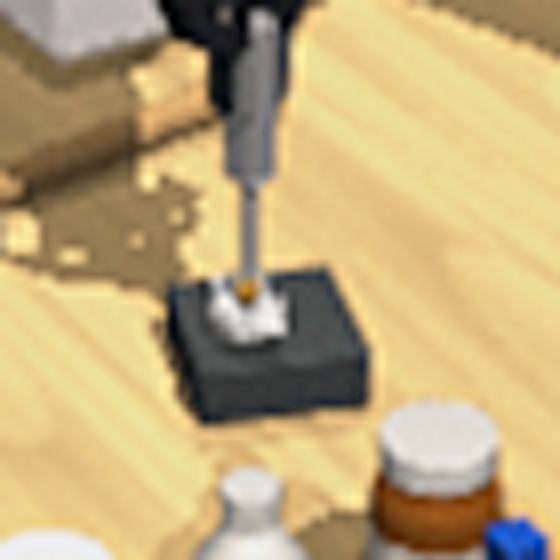

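```bash
python3 - <<'E'
from rel import *
w=bot.grab_frame("wrist"); save(w,"wrist12",(235,175,287,214),15)
C=lambda a,b:(220+a/10-.45,150+b/10-.45)
for z in (.0925,.0935,.0945): rel(w,C(412,378),C(411,407),z)
# rivet top edge ray -> far edge
P=bot.observe()["position"]
for u in((333,407),(489,407),(411,330)): print(atz(w,C(*u),.06,True))
print(proj(w,P-[0,0,.0935],True))
E
```

```text
P [ 0.4496639  -0.23064422  0.1606884 ] tip [ 0.44889908 -0.230849  ] tip-P in tool 1.6686140831855098e-05 -0.0007915942514479039 rivet [ 0.44884947 -0.23093335]
d tool mm -0.06716194302588613 -0.07116949368505206
P [ 0.4496639  -0.23064422  0.1606884 ] tip [ 0.44898467 -0.23113865] tip-P in tool -0.0002853428480531291 -0.0007901969180198041 rivet [ 0.44884947 -0.23093335]
d tool mm 0.23486704585909804 -0.07256682711315184
P [ 0.4496639  -0.23064422  0.1606884 ] tip [ 0.44907026 -0.2314283 ] tip-P in tool -0.0005873718369381021 -0.0007887995845916433 rivet [ 0.44884947 -0.23093335]
d tool mm 0.5368960347440711 -0.07396416054131266
[ 0.44243588 -0.23280236  0.06      ]
[ 0.45526342 -0.22906466  0.06      ]
[ 0.44693053 -0.22435323  0.06      ]
[261.69183474 192.76796619]
```

View pics/wrist12.png

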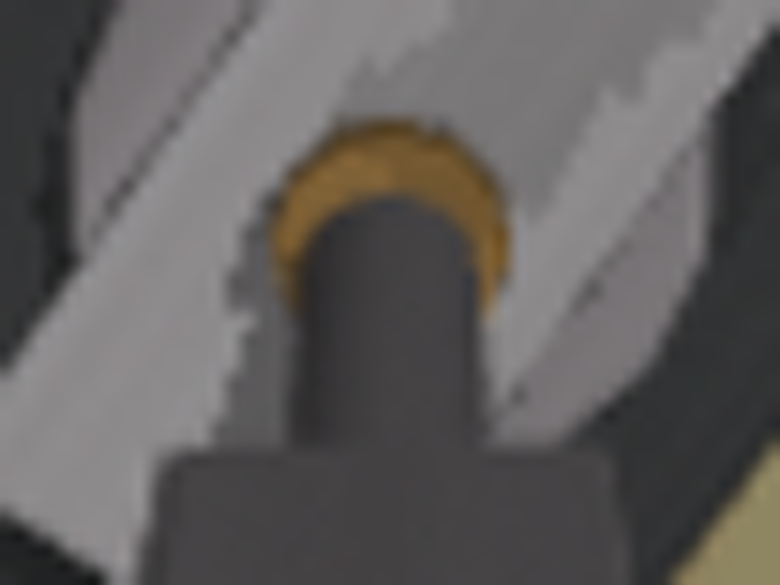

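```bash
python3 -m handwheel '[[0.01,0,0.05,0,0,0],[0,0,0.035,0,0,0],[0,0,0,0,0,0],[0,0,0,0,0,0],[0,0,0,0,0,0]]'
python3 - <<'E'
from rel import *
w=bot.grab_frame("wrist"); save(w,"wrist13",(235,175,287,214),15)
q=bot.grab_frame("scene"); save(q,"scene13",(200,110,360,260),5);
q2=bot.grab_frame("scene");save(q2,"scene14",(240,130,280,170),14)
o=bot.observe();print(o["clock"],o["position"],o["tool_rot"],o["force"],o["grip_width"])
print(proj(q,o["position"]-[0,0,.0935]),proj(q,[.449,-.2311,.06]))
E
```

```text
clock: 20.12
position: [0.4495, -0.2304, 0.1584]
tool_rot: [3.142, 0.0, 1.854]
force: [0.2, -0.3, -3.8]
grip_width: 0.0189
20.275 [ 0.44955035 -0.23035987  0.15844729] [3.14154541e+00 2.00095658e-05 1.85357003e+00] [ 0.12760451 -0.3735083  -3.82419432] 0.01902349671066524
[260.85511569 153.99084533] [260.87769163 154.92437489]
```

View pics/wrist13.png

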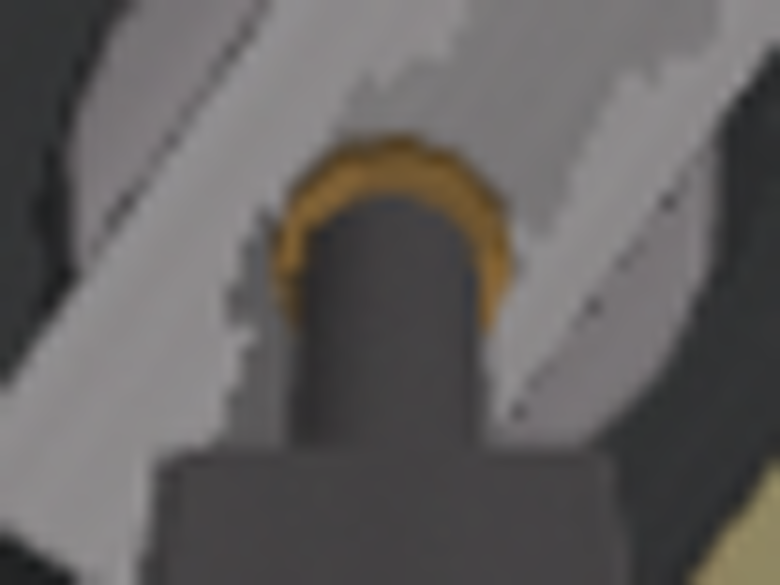

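View pics/scene14.png

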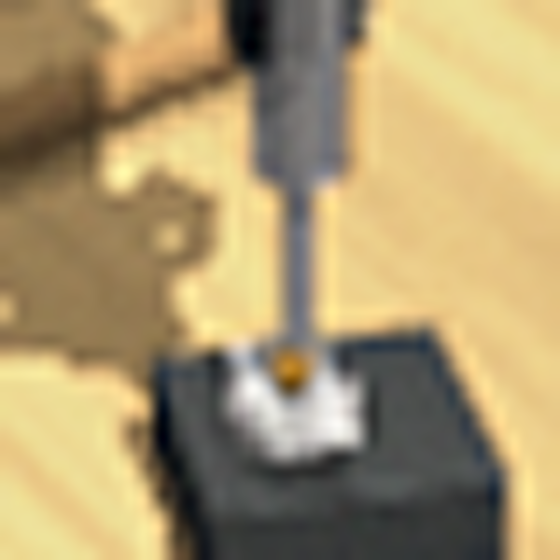

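View pics/scene13.png

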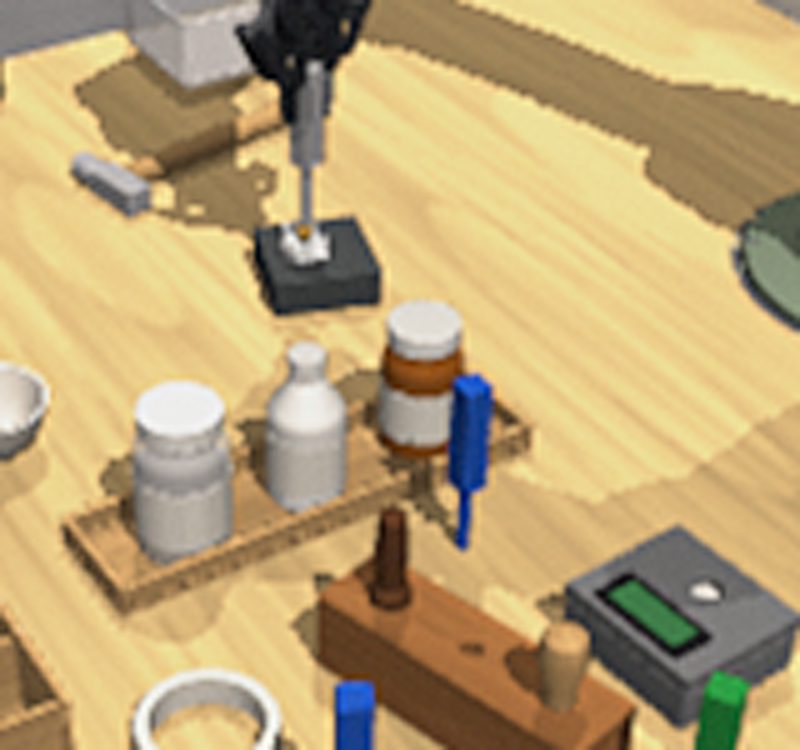

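```bash
python3 - <<'E'
from rel import *
w=bot.grab_frame("wrist")
C=lambda a,b:(235+a/15-.47,175+b/15-.47)
for z in(.0930,.0938): rel(w,C(391,192),C(393.5,137+118),z)
o=bot.observe();yaw=o["tool_rot"][2]
print(atz(w,C(393.5,136),.06,True)[:2]-.007*np.array([np.cos(yaw),np.sin(yaw)]),np.abs(o["qd"]).max(),o["position"])
E
```

```text
P [ 0.44949555 -0.230356    0.15843106] tip [ 0.44864668 -0.23071889] tip-P in tool -0.00011159539095166823 -0.0009164084878998037 rivet [ 0.44889144 -0.23102843]
d tool mm -0.3655434765714718 0.14865364654472468
P [ 0.44949555 -0.230356    0.15843106] tip [ 0.44871456 -0.23095058] tip-P in tool -0.0003530218384981932 -0.0009158775237469226 rivet [ 0.44889144 -0.23102843]
d tool mm -0.1241170290249469 0.14812268239184356
[ 0.44888054 -0.23101846] 0.0010130351892208547 [ 0.44949555 -0.230356    0.15843106]
```

Centred to within about 0.4 mm, nominal gap about 5 mm, no contact force and motionless. I'm handing it in.

```bash
python3 -c "
from workcell import bot
print(bot.job_done())"
```

```text
the job is handed in; nothing more can be done
None
```

I drew the grey square-handled punch from the rack's middle hole and pressed the reset button fully in. I then carried the punch over the jars and stopped with its tip about 5 mm above the rivet. I handed the job in at about 20 s while still holding it.

**Last checks:**
- **Centring:** the tip is within about 0.4 mm of the rivet's centre in the wrist camera picture. The TCP reading sits about 0.9 mm to one side of the tip seen in the picture, and I trusted the picture.
- **Upright and still:** the tool's tilt reads about 0 and the arm's joint speeds are about 0. The force shows only the punch's weight, so it is not touching the rivet.
- **Bystanders:** the final scene picture shows the jars, awl, burnisher and look-alikes where they stood. The button has sprung back out.

**What is less certain:**
- **Gap height:** it comes from the arm's height reading. The tip's offset from it was 93.8 mm at the rack and 93.2 mm at the button, so the 5 mm gap is good to about 0.5–1 mm. The pictures were too coarse to confirm it.
- **Button press:** it bottomed at about 30 N. That is more than the 4.8 N needed but below the 40 N and 120 N limits.

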